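Set the bench supply with its edge thumbwheel

TASK

Set the grey bench supply unit: slide its clear guard all the way open, roll the edge thumbwheel in its slot with one light fingertip until the orange needle's round tip stands right behind the green marker, then slide the guard fully shut again over the wheel. Press the wheel only gently (the spring axle is damaged by more than 12 N), and leave the tools and parts lying around where they are.

Things in the scene. Friction and masses are not known exactly. Their poses are not given: they have to be found in the camera images.
- unit: Bench supply unit, fixed to the bench: grey box 140 (x) by 270 (y) mm, level top panel 60 mm above the bench. Origin: centre of its underside; x points away from the robot, y to the left. On the back of the panel (x +12 to +48, y +-62 mm) an upright dial case 46 mm high with a clear front, its white face to the robot; before it the wheel slot and the guard on rails 4 mm high.
- wheel_module: The thumbwheel's module. Origin: middle of the slot (16 mm in x, 56 mm in y) at the panel's top face, 30 mm in front (-x) of the unit's centre, axes as the unit's. The wheel (black, ribbed, radius 30, 12 mm wide, axle along x) shows its upper edge in the slot, crown over the origin, 7 to 14 mm above the panel: it differs from unit to unit, is not in this pose, and must be felt.
- slot (a point): The same point on the panel. How the wheel behaves: its axle is sprung, sinking about 1 mm for each 5 N. Turning takes about 4 N along the rim, so a fingertip pressed on with less than about 5 N slips; 6 to 8 N drives it well; more than 12 N damages it. The rim is heavy (touch it slowly) and gives about 1 mm sideways before it turns. It stays where it is left; range +-1.1 rad from mid-scale.
- needle_tip (a point): Middle of the 8 mm round tip of the orange needle behind the dial's clear front (cannot be touched). The needle sits on the wheel's axle line, 45 mm above the bench, and turns with the wheel, 1 rad for 1 rad; it is 45 mm long and upright at mid-scale, so the tip's y from the unit's middle is 45 mm x sin(angle). It swings to the side to which the wheel's upper edge is rolled.
- green_marker: Green setting marker: upright strip 4 mm wide (y), 42 mm tall, with an 8 mm wide head, 49 mm in all, fixed before the dial's clear front. Origin: its foot; axes as the unit's. It marks the wanted setting: the needle's tip must come to the same y in the unit's frame.
- red_marker: Red setting marker, the same strip on the other side of the dial; not the wanted setting.
- guard (a joint): Sliding clear guard over the wheel, m: 0 = shut, 0.080 = fully open; opens to the unit's +y (left). Slides with about 1.5 N of friction and stays where it is left; hard stops at both ends. Cover 44 mm (x) by 62 mm (y), 20 mm high, over the wheel when shut.
- guard_fin (a point): Middle of the top edge of the guard's blue grip fin: the fin is 34 mm long in x, 10 mm thick in y, and stands 22 mm up from the guard's top (its top edge is 102 mm above the bench). Can be pinched or pushed from above, on its flat sides.
- red_pliers: Loose red pliers, 86 x 175 x 13 mm, lying to the right; a bystander.
- orange_cutters: Loose orange cutters, 90 x 144 x 13 mm, lying to the left; a bystander.
- contactor: Loose dark contactor, 70 x 50 x 48 mm, back left; a bystander.
- tape_measure: Loose black and yellow tape measure, 67 x 78 x 35 mm, to the right; a bystander.

How it is judged:
By the outcome, as a careful person would: the job done as asked, in the order asked, and still so for the second after the job is handed in, with the robot touching nothing.
It also fails if it takes over 72 s, if anything falls off the work surface, if the arm or the gripper's body presses on something with over 40 N, if the wrist force passes 120 N, or if a joint passes its speed limit or range.

ROBOT

A 6-joint arm with a two-finger parallel gripper is mounted at the origin on a cart in front of the work surface, level with it; the furniture and walls round the work are solid. World frame = base frame: x ahead of the robot, y to its left, z up, the work surface at z = 0. Lengths are in m, angles in degrees, forces in N, time in s.
With the tool pointing down it reaches from about 0.25 to 0.725 m from the base axis. Payload 9.7 kg.
Tool frame: the origin (TCP) lies midway between the tips of the shut fingers; the grasp point (between the pads) lies 19 mm behind it; z points along the fingers, y is the line along which they close (so a half turn about z gives the same grasp; the last joint's range is limited). The gripper opens to 85 mm and grips with 20 to 120 N. Pads are 22 mm wide; open, the fingers measure 114 mm over their backs; the gripper's body (76 mm by 85 mm) begins 54 mm behind the grasp point. The pads swing forward as they close: fully open they stand 13 mm farther back than shut.
Start: joints at [-64.687, 4.979, 10.078, 95.1, 0, 90], TCP at [0.235, -0.497, 0.231] pointing down, gripper open.
Joint ranges: [-179.16, 179.16], [-48.56, 103.87], [-65.8, 70.77], [-126.05, 130.52], [-82.76, 87.17], [-180, 180]. Speed limits (degrees/s): [127.2, 127.2, 147.25, 180, 180, 180].

INTERFACE

Orientations are given as [roll, pitch, yaw] about the fixed x, y, z axes, in that order (R = Rz(yaw) Ry(pitch) Rx(roll)).
In Python, from workcell import * gives the robot as it stands.
- The arm moves only by the tool servo_tool, never from a script. Its argument "moves" is a list of rows, each a list of 4 numbers: the shift along the world's x, y, z in normalised numbers (1 is 600 mm), then the turn about the world's z in shares of pi rad (1.0 is pi rad). A call has 1 to 20 rows; each row is the pose to reach, as a shift and turn from the pose commanded when the call began; what a row does not reach only later rows make up. A row lasts 1/12 s, in which the tool goes at most 41.7 mm and 7.16 degrees, less where a joint would pass 70% of its speed; a pose out of reach is approached as far as the arm can. Shift and turn numbers lie between -1 and 1, and a call with a number outside is refused. A call with a gripper value outside its range is refused whole. "claw" is the closure, from 0 (fully open) to 1 (shut), set as the call begins (left out, the last holds). The fingers move at their own pace and stop on an object; "force" is the grip in N (left out, the last holds). Time passes only in rows, so rows that repeat a pose let the fingers close. It gives the time, the measured TCP pose, the force, the opening and the grip force at its end, in the units of the state.
- get_obs(): the state, without advancing time (a new reading comes with each control period).
- camera(name): name is "scene" or "top"; returns the picture (420x560x3 uint8, red, green, blue); there is no depth.
- get_calibration(name): a dict with "fx", "fy", "cx", "cy" (pixels), "rvec" (rotation vector, rad) and "tvec" (3), from world to camera coordinates, as OpenCV has them. Camera axes: x right, y down, z forward; pixel columns grow to the right and rows downward; lengths in m; the calibration is good to about 2 mm. A picture is of the moment at which its call begins. get_calibration takes no time and is no camera call.
- job_done(): hands the job in; it is judged then, once.
The state is a dict: "time": time; "q": joint angles; "qd": joint speeds; "joint_efforts": joint torques, N m; "ee_pos": TCP position; "tcp_rot": TCP orientation; "wrist_force": force on the tool from outside, world axes, zero at the start; "torque": the same for the moment, N m; "opening": finger opening in m; "grasp_force": force on a finger pad.
Only numpy, scipy, OpenCV 4.12 (cv2) and the standard library are available. Lean on these libraries where they do the work, as an engineer would, in place of code of your own. Each camera call takes 0.05 s, during which the arm holds its last target. There are 200 camera calls.

## Working session

There is one attempt and no reset: what is moved stays moved. The work goes in short steps, Python scripts to look and compute and a tool call to move; the robot and the scene stay as the last step left them, time stands still between calls to the robot, and variables do not carry over. Pictures are saved under pics/ and viewed, at most 10 in all, crops included, and the job is handed in when it is done.

Besides the shell and the picture viewer there is one more tool, called after "Request:" as name(argument=value, ...), one argument or row to a line, values as JSON. servo_tool: Moves the arm, as the interface text tells. Its arguments: {"type":"object","properties":{"moves":{"type":"array","items":{"type":"array","items":{"type":"number"}}},"claw":{"type":"number"},"force":{"type":"number"}},"required":["moves"]}

```bash
mkdir -p pics
python3 - <<'E'
from workcell import *
import cv2
for n in("scene","top"):
    im=camera(n); cv2.imwrite(f"pics/{n}0.png",im[:,:,::-1]); print(get_calibration(n))
o=get_obs();print(o["time"],o["ee_pos"],o["tcp_rot"],o["wrist_force"],o["opening"])
E
```

```text
{'fx': 491.1259963373221, 'fy': 491.1259963373221, 'cx': 275.4204521524547, 'cy': 211.10258125368642, 'rvec': array([ 1.12248219, -1.98368409,  1.30165548]), 'tvec': array([0.27712472, 0.27036395, 1.00162925])}
{'fx': 432.4551129721845, 'fy': 432.4551129721845, 'cx': 276.94755497379964, 'cy': 207.2367728610312, 'rvec': array([ 2.18882975, -2.21248112,  0.04534585]), 'tvec': array([0.02348435, 0.55445827, 1.45113234])}
0.1 [ 0.23508823 -0.49701572  0.23064568] [-1.79932711e+02  9.27455249e-04  2.53163971e+01] [ 0.30363373 -0.23367638  0.41886281] 0.08530361499603191
```

View pics/scene0.png

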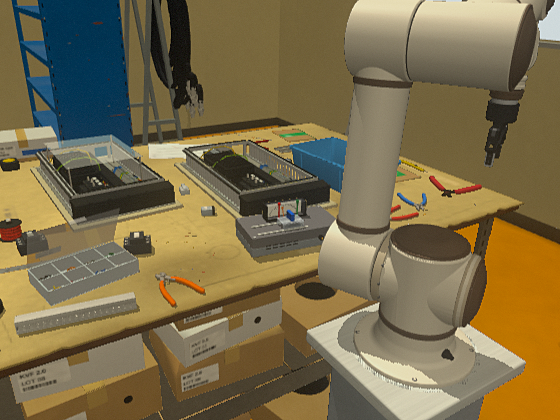

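View pics/top0.png

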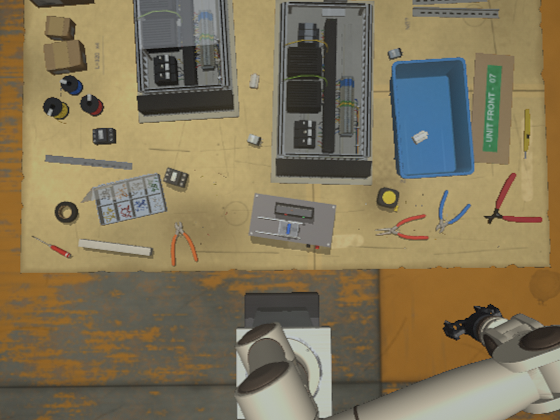

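Scene: the unit is at about (290,232), partly occluded by the arm. Top: the unit is at (292,223), turned slightly, with the fin at about (289,229). I'll enlarge both.

Run:
```python
import cv2,numpy as np
a=cv2.imread("pics/top0.png")[183:263,240:346]
b=cv2.imread("pics/scene0.png")[188:268,230:336]
f=lambda i:cv2.resize(i,None,fx=7.5,fy=7.5,interpolation=cv2.INTER_CUBIC)
cv2.imwrite("pics/topc.png",f(a));cv2.imwrite("pics/scenec.png",f(b))
```

```text
(no output)
```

View pics/topc.png

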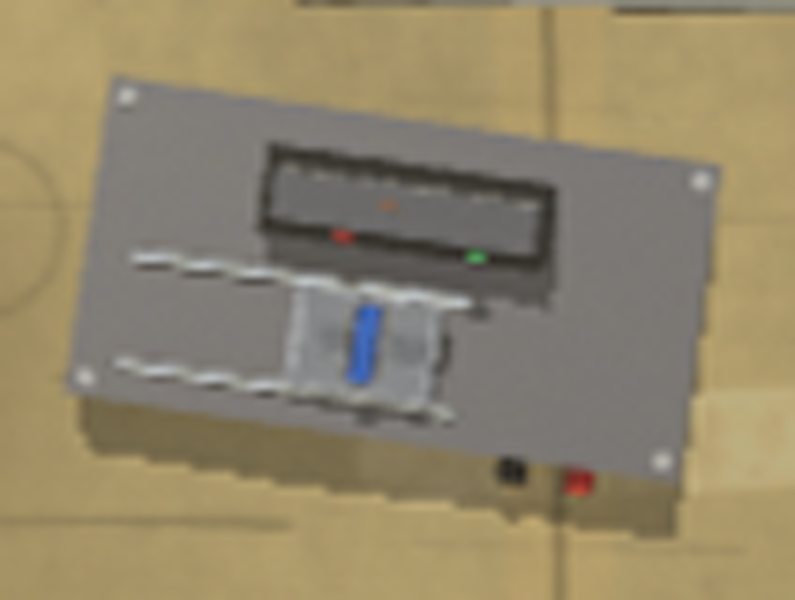

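View pics/scenec.png

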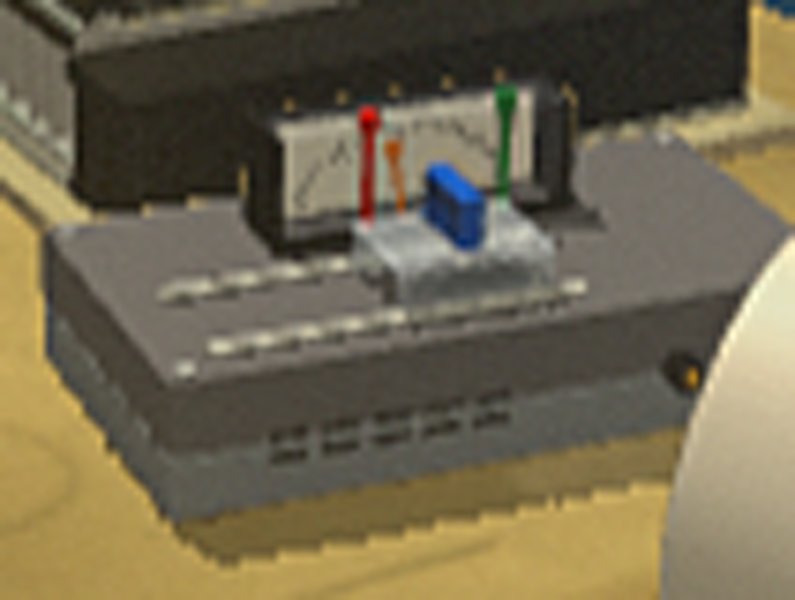

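The top crop shows the panel corners, blue fin (366,345), red head (343,237), green head (476,257) and needle tip (388,205). The scene crop shows the green head (506,95), red head (368,117), needle tip (393,150), fin and left panel corners. Next step: fit the pose.

```bash
cat > h.py <<'E'
import numpy as np,cv2
from workcell import *
from scipy.optimize import least_squares
C={n:get_calibration(n) for n in("scene","top")}
def proj(n,P):
    c=C[n];K=np.array([[c["fx"],0,c["cx"]],[0,c["fy"],c["cy"]],[0,0,1.]])
    return cv2.projectPoints(np.array(P,float).reshape(-1,3),c["rvec"],c["tvec"],K,None)[0][:,0]
def U(p,pt):  # pose x,y,yaw(rad); unit frame->world
    c,s=np.cos(p[2]),np.sin(p[2]);return [p[0]+c*pt[0]-s*pt[1],p[1]+s*pt[0]+c*pt[1],pt[2]]
E
python3 - <<'E'
from h import *
off={"top":(240,183),"scene":(230,188)}
px=lambda n,u,v:np.array([off[n][0]+(u+.5)/7.5-.5,off[n][1]+(v+.5)/7.5-.5])
def model(s):
    x,y,w,zt,gx,gy,gz,ry,rz,nx,na,fx,fy,fz=s; p=(x,y,w);L=[]
    for n,u,v,pt in [("top",115,77,(.07,.135,zt)),("top",720,165,(.07,-.135,zt)),("top",680,482,(-.07,-.135,zt)),("top",68,392,(-.07,.135,zt)),
      ("scene",45,228,(.07,.135,zt)),("scene",168,383,(-.07,.135,zt)),
      ("top",476,257,(gx,gy,gz)),("scene",506,95,(gx,gy,gz-.004)),("top",343,237,(gx,ry,rz)),("scene",368,117,(gx,ry,rz-.004)),
      ("scene",393,150,(nx,.045*np.sin(na),.045+.045*np.cos(na))),("top",388,205,(nx,.045*np.sin(na),.049+.045*np.cos(na))),
      ("top",366,345,(fx,fy,fz)),("scene",455,190,(fx,fy,fz))]:
        L.append(proj(n,U(p,pt))[0]-px(n,u,v))
    return np.array(L)
r=least_squares(lambda s:model(s).ravel(),[.45,0,-.14,.06,.01,-.03,.109,.03,.109,.02,.1,-.03,0,.1])
print(dict(zip("x y w zt gx gy gz ry rz nx na fx fy fz".split(),r.x.round(4))));print(model(r.x).round(2).tolist())
x,y,w=r.x[:3]
print("slot",U((x,y,w),(-.03,0,.06)),"yawdeg",np.degrees(w))
E
```

```text
{'x': np.float64(0.5113), 'y': np.float64(-0.0327), 'w': np.float64(-0.1564), 'zt': np.float64(0.0585), 'gx': np.float64(0.0128), 'gy': np.float64(-0.0302), 'gz': np.float64(0.1156), 'ry': np.float64(0.0262), 'rz': np.float64(0.1149), 'nx': np.float64(0.0291), 'na': np.float64(0.1962), 'fx': np.float64(-0.0304), 'fy': np.float64(0.0098), 'fz': np.float64(0.097)}
[[-0.15, -0.21], [0.76, 0.0], [0.1, 0.17], [-0.2, 0.13], [-0.59, -0.26], [0.2, 0.4], [0.16, 0.05], [-0.17, 0.0], [0.11, 0.12], [-0.12, -0.0], [-0.27, -0.34], [0.12, 0.29], [0.09, 0.06], [-0.09, -0.0]]
slot [np.float64(0.4816375457578425), np.float64(-0.028001754271359734), 0.06] yawdeg -8.959296913473715
```

The rows are not in the units I measure in: shifts go in shares of 600 mm and turns go in shares of pi rad. I convert before sending: 44.2 cm / 60 = 0.7367, 24.2 cm / 60 = 0.4033, -0.598 rad / 3.1416 = -0.1903.

Request:
servo_tool(
  moves=[
    [0.0833,0.15,0,-0.0382],
    [0.1667,0.3,0,-0.0764],
    [0.25,0.45,0,-0.1146],
    [0.3333,0.6,0,-0.1528],
    [0.4033,0.7367,-0.0333,-0.1903],
    [0.4033,0.7367,-0.0667,-0.1903],
    [0.4033,0.7367,-0.1167,-0.1903],
    [0.4033,0.7367,-0.1667,-0.1903],
    [0.4033,0.7367,-0.1667,-0.1903],
    [0.4033,0.7367,-0.1667,-0.1903],
    [0.4033,0.7367,-0.1667,-0.1903],
    [0.4033,0.7367,-0.1667,-0.1903],
    [0.4033,0.7367,-0.1667,-0.1903],
    [0.4033,0.7367,-0.1667,-0.1903],
    [0.4033,0.7367,-0.1667,-0.1903],
    [0.4033,0.7367,-0.1667,-0.1903],
    [0.4033,0.7367,-0.1667,-0.1903],
    [0.4033,0.7367,-0.1667,-0.1903],
  ],
  claw=1,
  force=20,
)

```text
time: 1.6
ee_pos: [0.4755, -0.0669, 0.132]
tcp_rot: [-179.5, -0.1, -8.2]
wrist_force: [0.7, -0.1, -0.2]
opening: -0.0001
grasp_force: 0.0
```

In the tool's units: -4.1 cm / 60 = -0.0683, -2 cm / 60 = -0.0333.

Request:
servo_tool(
  moves=[
    [0,0,0,0],
    [0,0,0,0],
    [0,0,-0.0333,0],
    [0,0,-0.0683,0],
    [0,0,-0.0683,0],
    [0,0,-0.0683,0],
    [0,0,-0.0683,0],
  ],
)

```text
time: 2.18
ee_pos: [0.4759, -0.0661, 0.0914]
tcp_rot: [-179.5, -0.0, -8.1]
wrist_force: [0.7, -0.5, -0.1]
opening: 0.0002
grasp_force: 0.0
```

Run:
```python
from h import *
o=get_obs();print(o["time"],o["ee_pos"],o["tcp_rot"],o["wrist_force"])
f=lambda i:cv2.resize(i,None,fx=7.5,fy=7.5,interpolation=cv2.INTER_CUBIC)[:,:,::-1]
a=f(camera("top")[183:263,240:346]);b=f(camera("scene")[188:268,230:336])
a=cv2.resize(a,(540,408));b=cv2.resize(b,(795,600))
cv2.imwrite("pics/s1.png",b)
```

```text
2.1833 [ 0.47588646 -0.0661178   0.0914073 ] [-1.79534787e+02 -4.67829045e-02 -8.12954632e+00] [ 0.67771489 -0.54033545 -0.13408832]
```

View pics/s1.png

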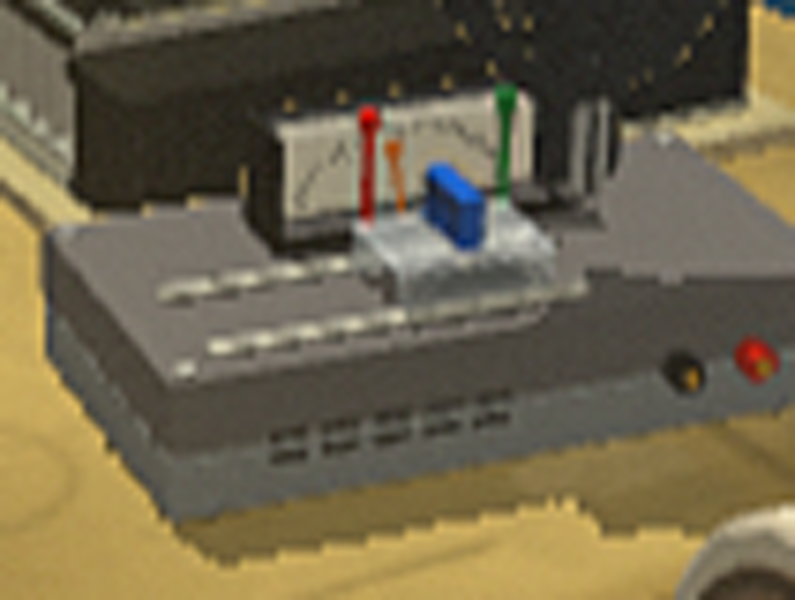

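In the tool's units: 9.1 cm / 60 = 0.1517, 8.7 cm / 60 = 0.145.

Request:
servo_tool(
  moves=[
    [0.0017,0.0083,-0.0058,0],
    [0.0038,0.0247,-0.0058,0],
    [0.0058,0.0367,-0.0058,0],
    [0.007,0.045,-0.0058,0],
    [0.0083,0.0533,-0.0058,0],
    [0.0103,0.0658,-0.0058,0],
    [0.0125,0.079,-0.0058,0],
    [0.0145,0.0922,-0.0058,0],
    [0.0167,0.1053,-0.0058,0],
    [0.0187,0.1183,-0.0058,0],
    [0.0208,0.1317,-0.0058,0],
    [0.0228,0.145,-0.0058,0],
    [0.0238,0.1517,-0.0058,0],
    [0.0238,0.1517,-0.0058,0],
  ],
)

```text
time: 3.45
ee_pos: [0.485, -0.0305, 0.0867]
tcp_rot: [-177.8, 0.1, -4.9]
wrist_force: [-1.6, -1.5, 0.4]
opening: -0.0002
grasp_force: 0.8
```

Run:
```python
from h import *
o=get_obs();
for k in("time","q","qd","joint_efforts","ee_pos","tcp_rot","wrist_force","torque"):print(k,np.round(o[k],3))
im=np.vstack([camera("top")[180:420],camera("scene")[60:300]])
cv2.imwrite("pics/d.png",im[:,:,::-1])
```

```text
time 3.45
q [ -4.914  -4.073 -15.036  79.104   2.241 179.942]
qd [ 0.105  0.04   0.1   -0.02   0.081  0.084]
joint_efforts [ 7.5800e-01 -4.2318e+01  4.7390e+01 -5.0900e-01  5.2100e-01  8.0000e-03]
ee_pos [ 0.485 -0.031  0.087]
tcp_rot [-1.77759e+02  6.50000e-02 -4.85600e+00]
wrist_force [-1.628 -1.518  0.354]
torque [-0.318  0.21   0.072]
```

View pics/d.png

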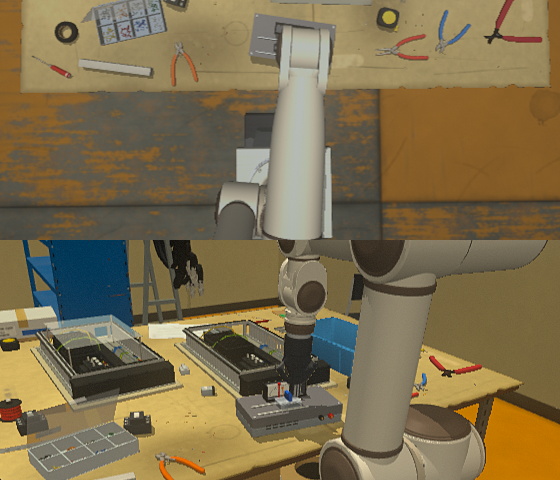

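Joint 6 hit its limit (yaw −9 isn't reachable at this half-turn), so I'll lift and use the gripper turned 90° instead. Then the 22 mm pad width runs along the wheel's rolling direction.

In the tool's units: 6 cm / 60 = 0.1, 4 cm / 60 = 0.0667, 1.57 rad / 3.1416 = 0.4997.

Request:
servo_tool(
  moves=[
    [0,0,0.0333,0],
    [0,0,0.0667,0],
    [0,0,0.1,0.0382],
    [0,0,0.1,0.0764],
    [0,0,0.1,0.1146],
    [0,0,0.1,0.1528],
    [0,0,0.1,0.191],
    [0,0,0.1,0.2292],
    [0,0,0.1,0.2674],
    [0,0,0.1,0.3056],
    [0,0,0.1,0.3438],
    [0,0,0.1,0.382],
    [0,0,0.1,0.4202],
    [0,0,0.1,0.4584],
    [0,0,0.1,0.4966],
    [0,0,0.1,0.4997],
    [0,0,0.1,0.4997],
    [0,0,0.1,0.4997],
  ],
)

```text
time: 5.05
ee_pos: [0.4852, -0.0304, 0.1468]
tcp_rot: [-177.8, 0.0, 84.9]
wrist_force: [0.4, 0.4, 0.3]
opening: 0.0002
grasp_force: 0.0
```

Run:
```python
from h import *
o=get_obs();
for k in("time","q","qd","ee_pos","tcp_rot","wrist_force"):print(k,np.round(o[k],4))
d=np.array(o["ee_pos"])[:2]-[.4816,-.028];print("unit xy",d@[.988,-.1557],d@[.1557,.988])
```

```text
time 5.05
q [-3.59940e+00 -2.34320e+00 -6.75610e+00  8.78210e+01  1.71000e-02
  9.15204e+01]
qd [-0.0008 -0.0297 -0.0712  0.0971 -0.0053 -0.4241]
ee_pos [ 0.4852 -0.0304  0.1468]
tcp_rot [-1.777665e+02  4.220000e-02  8.488070e+01]
wrist_force [0.3759 0.413  0.2537]
unit xy 0.003912669980529732 -0.0018484522186123305
```

In the tool's units: -5.9 cm / 60 = -0.0983, -2.71 cm / 60 = -0.0452, -0.068 rad / 3.1416 = -0.0216.

Request:
servo_tool(
  moves=[
    [-0.0067,-0.0217,0,-0.0216],
    [-0.0138,-0.0452,0,-0.0216],
    [-0.0138,-0.0452,-0.0333,-0.0216],
    [-0.0138,-0.0452,-0.0667,-0.0216],
    [-0.0138,-0.0452,-0.0983,-0.0216],
    [-0.0138,-0.0452,-0.0983,-0.0216],
    [-0.0112,-0.0287,-0.0983,-0.0216],
    [-0.0087,-0.0122,-0.0983,-0.0216],
    [-0.0073,-0.004,-0.0983,-0.0216],
    [-0.006,0.0042,-0.0983,-0.0216],
    [-0.0042,0.0158,-0.0983,-0.0216],
    [-0.0022,0.0283,-0.0983,-0.0216],
    [-0.0003,0.04,-0.0983,-0.0216],
    [0.0015,0.0517,-0.0983,-0.0216],
    [0.0033,0.0633,-0.0983,-0.0216],
    [0.0052,0.075,-0.0983,-0.0216],
    [0.007,0.0867,-0.0983,-0.0216],
    [0.0083,0.0948,-0.0983,-0.0216],
    [0.0083,0.0948,-0.0983,-0.0216],
    [0.0083,0.0948,-0.0983,-0.0216],
  ],
)

```text
time: 6.72
ee_pos: [0.4899, 0.0269, 0.0876]
tcp_rot: [-177.7, 0.0, 81.2]
wrist_force: [0.4, -0.0, 0.0]
opening: 0.0002
grasp_force: 0.0
```

In the tool's units: 1.5 cm / 60 = 0.025, 1.4 cm / 60 = 0.0233.

Request:
servo_tool(
  moves=[
    [0.0008,0.005,0,0],
    [0.0015,0.0098,0,0],
    [0.0023,0.0148,0,0],
    [0.0027,0.0173,0,0],
    [0.0032,0.02,0,0],
    [0.0033,0.0217,0,0],
    [0.0037,0.0233,0,0],
    [0.0038,0.025,0,0],
    [0.0038,0.025,0,0],
  ],
)

```text
time: 7.47
ee_pos: [0.4914, 0.0364, 0.0877]
tcp_rot: [-177.7, 0.7, 81.0]
wrist_force: [-4.5, -32.3, 4.1]
opening: -0.0002
grasp_force: 16.4
```

In the tool's units: -5.93 cm / 60 = -0.0988, -0.94 cm / 60 = -0.0157.

Request:
servo_tool(
  moves=[
    [-0.0017,-0.0117,0,0],
    [-0.0067,-0.0417,0,0],
    [-0.0117,-0.075,0,0],
    [-0.0157,-0.0988,0,0],
    [-0.0157,-0.0988,-0.0083,0],
    [-0.0157,-0.0988,-0.0125,0],
    [-0.0157,-0.0988,-0.0125,0],
    [-0.0157,-0.0988,-0.0125,0],
  ],
)

```text
time: 8.13
ee_pos: [0.4829, -0.0171, 0.08]
tcp_rot: [-177.7, 0.0, 81.2]
wrist_force: [0.4, -0.3, -0.4]
opening: 0.0
grasp_force: 0.0
```

```bash
cat >> h.py <<'E'
def st():
    o=get_obs();d=np.array(o["ee_pos"])[:2]-[.4816,-.028]
    print(o["time"],"pos",np.round(o["ee_pos"],4),"unit",(d@[.988,-.1557]).round(4),(d@[.1557,.988]).round(4),"F",np.round(o["wrist_force"],2))
def look(name):
    im=cv2.resize(camera("scene")[188:268,230:336],None,fx=7.5,fy=7.5,interpolation=cv2.INTER_CUBIC)
    cv2.imwrite(name,im[:,:,::-1])
def needle():
    "centroid (px) of orange blob in dial window of the scene view, tip part"
    im=camera("scene");h=cv2.cvtColor(im,cv2.COLOR_RGB2HSV)
    x0,y0,x1,y1=267,199,302,218
    w=h[y0:y1,x0:x1].astype(int);m=(abs(w[...,0]-11)<6)&(w[...,1]>140)&(w[...,2]>130)
    ys,xs=np.nonzero(m);print("orange px",sorted(zip((ys+y0).tolist(),(xs+x0).tolist())))
E
python3 - <<'E'
from h import *
st();needle();look("pics/s2.png")
E
```

```text
8.1333 pos [ 0.4829 -0.0171  0.08  ] unit -0.0004 0.0109 F [ 0.37 -0.32 -0.36]
orange px [(207, 281), (207, 282), (207, 283), (208, 278), (208, 282), (209, 282), (210, 282), (213, 283), (214, 283), (215, 283), (216, 283)]
```

View pics/s2.png

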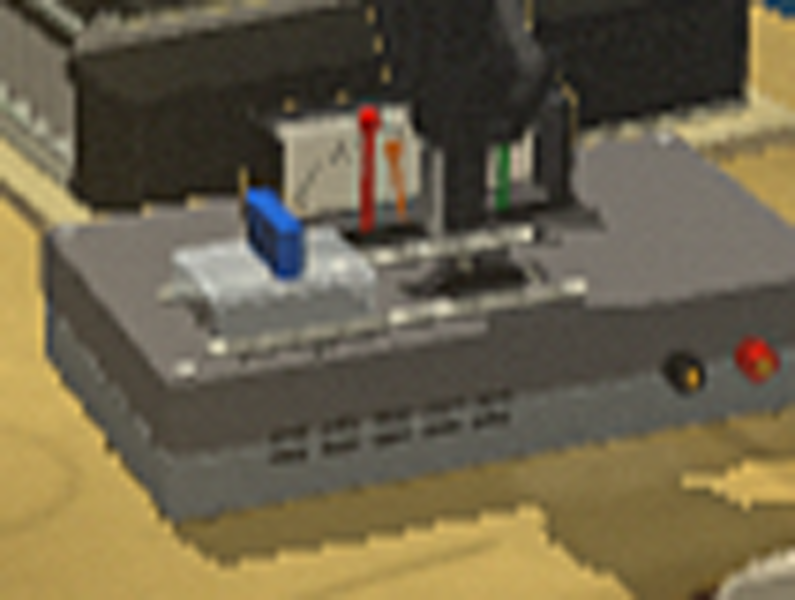

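In the tool's units: -0.65 cm / 60 = -0.0108, -0.6 cm / 60 = -0.01.

Request:
servo_tool(
  moves=[
    [0,0,-0.0033,0],
    [0,0,-0.0067,0],
    [0,0,-0.0083,0],
    [0,0,-0.01,0],
    [0,0,-0.0108,0],
    [0,0,-0.0108,0],
  ],
)

```text
time: 8.73
ee_pos: [0.4829, -0.0179, 0.0736]
tcp_rot: [-177.7, 0.1, 81.2]
wrist_force: [-0.3, -0.4, 1.1]
opening: -0.0
grasp_force: 0.0
```

In the tool's units: -0.06 cm / 60 = -0.001, -0.03 cm / 60 = -0.0005.

Request:
servo_tool(
  moves=[
    [0,0,-0.0005,0],
    [0,0,-0.001,0],
    [0,0,-0.001,0],
    [0,0,-0.001,0],
  ],
)

```text
time: 9.07
ee_pos: [0.483, -0.0179, 0.0732]
tcp_rot: [-177.8, 0.1, 81.2]
wrist_force: [-0.4, -0.1, -0.2]
opening: 0.0003
grasp_force: 0.0
```

In the tool's units: -0.08 cm / 60 = -0.0013, -0.04 cm / 60 = -0.0007.

Request:
servo_tool(
  moves=[
    [0,0,-0.0007,0],
    [0,0,-0.0013,0],
    [0,0,-0.0013,0],
    [0,0,-0.0013,0],
  ],
)

```text
time: 9.4
ee_pos: [0.483, -0.0179, 0.0724]
tcp_rot: [-177.7, 0.1, 81.2]
wrist_force: [0.7, 0.0, 0.0]
opening: 0.0002
grasp_force: 0.0
```

In the tool's units: -0.1 cm / 60 = -0.0017, -0.08 cm / 60 = -0.0013.

Request:
servo_tool(
  moves=[
    [0,0,-0.0007,0],
    [0,0,-0.0013,0],
    [0,0,-0.0017,0],
    [0,0,-0.0017,0],
  ],
)

```text
time: 9.73
ee_pos: [0.4829, -0.0179, 0.0713]
tcp_rot: [-177.7, 0.1, 81.2]
wrist_force: [0.2, -0.1, -0.3]
opening: -0.0001
grasp_force: 0.0
```

In the tool's units: -0.1 cm / 60 = -0.0017, -0.08 cm / 60 = -0.0013.

Request:
servo_tool(
  moves=[
    [0,0,-0.0007,0],
    [0,0,-0.0013,0],
    [0,0,-0.0017,0],
    [0,0,-0.0017,0],
  ],
)

```text
time: 10.07
ee_pos: [0.483, -0.0179, 0.0703]
tcp_rot: [-177.7, 0.1, 81.2]
wrist_force: [-0.6, -0.0, 0.2]
opening: -0.0001
grasp_force: 0.0
```

In the tool's units: -0.12 cm / 60 = -0.002, -0.08 cm / 60 = -0.0013.

Request:
servo_tool(
  moves=[
    [0,0,-0.0007,0],
    [0,0,-0.0013,0],
    [0,0,-0.002,0],
    [0,0,-0.002,0],
  ],
)

```text
time: 10.4
ee_pos: [0.4829, -0.0179, 0.0691]
tcp_rot: [-177.7, 0.1, 81.2]
wrist_force: [0.9, 0.4, -0.5]
opening: -0.0001
grasp_force: 0.0
```

In the tool's units: -0.3 cm / 60 = -0.005, -0.05 cm / 60 = -0.0008.

Request:
servo_tool(
  moves=[
    [-0.0003,-0.0025,0,0],
    [-0.0008,-0.005,0,0],
    [-0.0008,-0.005,-0.0007,0],
    [-0.0008,-0.005,-0.0013,0],
    [-0.0008,-0.005,-0.0013,0],
  ],
)

```text
time: 10.82
ee_pos: [0.4825, -0.0209, 0.0684]
tcp_rot: [-177.8, 0.1, 81.2]
wrist_force: [-0.5, -0.3, 0.8]
opening: -0.0
grasp_force: 0.4
```

In the tool's units: -0.08 cm / 60 = -0.0013, -0.04 cm / 60 = -0.0007.

Request:
servo_tool(
  moves=[
    [0,0,-0.0007,0],
    [0,0,-0.0013,0],
    [0,0,-0.0013,0],
    [0,0,-0.0013,0],
  ],
)

```text
time: 11.15
ee_pos: [0.4826, -0.0209, 0.0678]
tcp_rot: [-177.8, 0.1, 81.2]
wrist_force: [-0.3, -1.1, 3.3]
opening: 0.0005
grasp_force: 1.4
```

In the tool's units: -0.09 cm / 60 = -0.0015, -0.04 cm / 60 = -0.0007.

Request:
servo_tool(
  moves=[
    [0,0,-0.0007,0],
    [0,0,-0.0015,0],
    [0,0,-0.0015,0],
    [0,0,-0.0015,0],
  ],
)

```text
time: 11.48
ee_pos: [0.4826, -0.0209, 0.0671]
tcp_rot: [-177.8, 0.1, 81.2]
wrist_force: [-0.7, -0.7, 6.5]
opening: -0.0002
grasp_force: 2.9
```

In the tool's units: -1.47 cm / 60 = -0.0245, -1.25 cm / 60 = -0.0208.

Request:
servo_tool(
  moves=[
    [-0.0002,-0.0008,-0.0002,0],
    [-0.0003,-0.0017,-0.0002,0],
    [-0.0005,-0.0028,-0.0002,0],
    [-0.0007,-0.0043,-0.0002,0],
    [-0.0008,-0.0058,-0.0002,0],
    [-0.0012,-0.0075,-0.0002,0],
    [-0.0015,-0.0092,-0.0002,0],
    [-0.0017,-0.0108,-0.0002,0],
    [-0.002,-0.0125,-0.0002,0],
    [-0.0022,-0.0142,-0.0002,0],
    [-0.0025,-0.0158,-0.0002,0],
    [-0.0027,-0.0175,-0.0002,0],
    [-0.003,-0.0192,-0.0002,0],
    [-0.0033,-0.0208,-0.0002,0],
    [-0.0035,-0.0225,-0.0002,0],
    [-0.0037,-0.0237,-0.0002,0],
    [-0.0038,-0.0245,-0.0002,0],
    [-0.0038,-0.0245,-0.0002,0],
    [-0.0038,-0.0245,-0.0002,0],
  ],
)

```text
time: 13.07
ee_pos: [0.4804, -0.0349, 0.067]
tcp_rot: [-177.8, -0.0, 81.2]
wrist_force: [-1.2, 3.5, 5.9]
opening: -0.0
grasp_force: 3.0
```

Run:
```python
from h import *
st();needle()
```

```text
13.0667 pos [ 0.4804 -0.0349  0.067 ] unit -0.0001 -0.007 F [-1.15  3.45  5.91]
orange px [(206, 288), (206, 289), (207, 278), (207, 287), (207, 288), (207, 289), (208, 288), (209, 278), (210, 278), (210, 287), (211, 287), (213, 286), (214, 286), (215, 286)]
```

Request:
servo_tool(
  moves=[
    [0,0,0.0017,0],
    [0,0,0.0067,0],
    [0.002,0.0133,0.01,0],
    [0.0042,0.0263,0.01,0],
    [0.0042,0.0263,0.01,0],
    [0.0042,0.0263,0.0067,0],
    [0.0042,0.0263,0.0042,0],
    [0.0042,0.0263,0.0028,0],
    [0.0042,0.0263,0.002,0],
    [0.0042,0.0263,0.0013,0],
    [0.0042,0.0263,0.0008,0],
    [0.0042,0.0263,0.0003,0],
    [0.0042,0.0263,0,0],
    [0.0042,0.0263,0,0],
    [0.0042,0.0263,0,0],
  ],
)

```text
time: 14.37
ee_pos: [0.4828, -0.0198, 0.067]
tcp_rot: [-177.8, 0.0, 81.2]
wrist_force: [-1.3, 0.9, 6.7]
opening: 0.0
grasp_force: 2.9
```

```bash
cat >> h.py <<'E'
P=(.5113,-.0327,-.1564)
E
python3 - <<'E'
from h import *
st();needle()
for na in (.196,0,-.2,-.3,-.4,-.5,-.6,-.7,-.735,-.8):print(na,proj("scene",U(P,(.0291,.045*np.sin(na),.045+.045*np.cos(na)))).round(2),proj("top",U(P,(.0291,.045*np.sin(na),.045+.045*np.cos(na)))).round(2))
E
```

```text
14.3667 pos [ 0.4828 -0.0198  0.067 ] unit -0.0001 0.0083 F [-1.3   0.92  6.72]
orange px [(213, 286), (214, 286), (215, 286)]
0.196 [[281.7  207.22]] [[291.39 210.23]]
0 [[284.53 206.52]] [[294.11 210.61]]
-0.2 [[287.38 206.38]] [[296.86 211.03]]
-0.3 [[288.76 206.53]] [[298.19 211.24]]
-0.4 [[290.09 206.82]] [[299.47 211.44]]
-0.5 [[291.35 207.25]] [[300.69 211.64]]
-0.6 [[292.53 207.82]] [[301.83 211.84]]
-0.7 [[293.63 208.51]] [[302.88 212.03]]
-0.735 [[293.99 208.78]] [[303.23 212.09]]
-0.8 [[294.62 209.33]] [[303.83 212.2 ]]
```

In the tool's units: -1.28 cm / 60 = -0.0213, -1.22 cm / 60 = -0.0203.

Request:
servo_tool(
  moves=[
    [-0.0002,-0.0008,0,0],
    [-0.0003,-0.0017,0,0],
    [-0.0005,-0.0028,0,0],
    [-0.0007,-0.0043,0,0],
    [-0.0008,-0.0058,0,0],
    [-0.0012,-0.0075,0,0],
    [-0.0015,-0.0092,0,0],
    [-0.0017,-0.0108,0,0],
    [-0.002,-0.0125,0,0],
    [-0.0022,-0.0142,0,0],
    [-0.0025,-0.0158,0,0],
    [-0.0027,-0.0175,0,0],
    [-0.003,-0.0192,0,0],
    [-0.0032,-0.0203,0,0],
    [-0.0033,-0.0213,0,0],
    [-0.0033,-0.0213,0,0],
    [-0.0033,-0.0213,0,0],
  ],
)

```text
time: 15.83
ee_pos: [0.4808, -0.0322, 0.067]
tcp_rot: [-177.8, -0.0, 81.2]
wrist_force: [-1.8, 2.6, 4.8]
opening: -0.0002
grasp_force: 2.7
```

In the tool's units: 8 cm / 60 = 0.1333, 5 cm / 60 = 0.0833.

Request:
servo_tool(
  moves=[
    [0,0,0.0017,0],
    [0,0,0.0083,0],
    [0,0,0.0333,0],
    [0,0,0.0833,0],
    [0,0,0.1333,0],
    [0,0,0.1333,0],
  ],
)

```text
time: 16.33
ee_pos: [0.4825, -0.0329, 0.1521]
tcp_rot: [-178.1, 0.0, 81.2]
wrist_force: [0.2, -0.7, -0.4]
opening: 0.0
grasp_force: 0.0
```

Run:
```python
from h import *
st();needle();look("pics/s3.png")
```

```text
16.3333 pos [ 0.4825 -0.0329  0.1521] unit 0.0016 -0.0047 F [ 0.22 -0.7  -0.37]
orange px [(207, 278), (208, 278), (208, 293), (208, 294), (209, 292), (209, 293), (209, 294), (210, 278), (210, 292), (211, 291), (212, 291), (213, 290), (214, 289), (215, 288)]
```

View pics/s3.png

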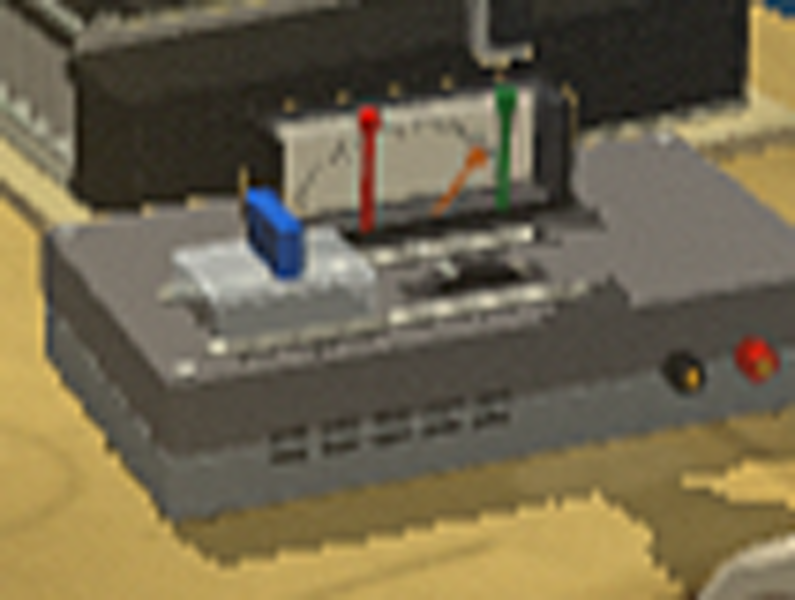

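The guard is fully open. The needle tip is at crop (478,156), just left of the green strip at about (504,150). The tip still lies short after allowing for parallax, so I'll clear the arm and measure in sub-pixels from both views.

In the tool's units: -15 cm / 60 = -0.25, -12 cm / 60 = -0.2.

Request:
servo_tool(
  moves=[
    [-0.0667,0,0.0333,0],
    [-0.1333,0,0.05,0],
    [-0.2,0,0.05,0],
    [-0.25,0,0.05,0],
    [-0.25,0,0.05,0],
    [-0.25,0,0.05,0],
  ],
)

```text
time: 16.93
ee_pos: [0.3297, -0.0327, 0.1761]
tcp_rot: [-177.8, 0.1, 81.2]
wrist_force: [0.5, 0.8, -0.5]
opening: 0.0001
grasp_force: 0.0
```

Run:
```python
from h import *
T=np.mean([camera("top").astype(float) for _ in range(4)],0);S=np.mean([camera("scene").astype(float) for _ in range(4)],0)
np.savez("m.npz",T=T,S=S)
st()
f=lambda i,k:cv2.resize(i,None,fx=k,fy=k,interpolation=cv2.INTER_CUBIC)
a=f(T[195:230,270:320],12);b=f(S[195:222,262:312],12)
im=np.vstack([a[:270],b]);print(im.shape)
cv2.imwrite("pics/m.png",np.clip(im,0,255)[:,:,::-1])
```

```text
17.3333 pos [ 0.331  -0.0325  0.1762] unit -0.1481 -0.0279 F [-0.38 -0.12 -0.61]
(594, 600, 3)[ WARN:0@7.809] global loadsave.cpp:1063 imwrite_ Unsupported depth image for selected encoder is fallbacked to CV_8U.
```

View pics/m.png

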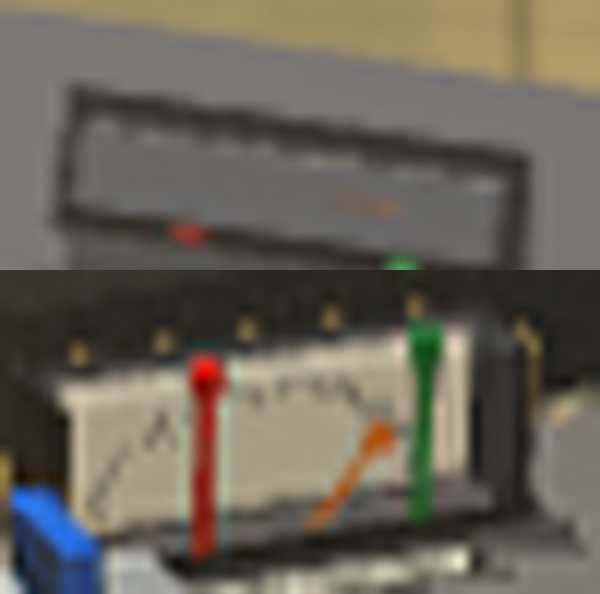

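Run:
```python
from h import *
m=np.load("m.npz");T,S=m["T"],m["S"]
def cen(I,f,r0,r1,c0,c1,th):
    w=np.clip(f(I[r0:r1,c0:c1])-th,0,None);y,x=np.mgrid[r0:r1,c0:c1];return (np.array([(w*x).sum(),(w*y).sum()])/w.sum()).round(2)
g=lambda I:I[...,1]-np.maximum(I[...,0],I[...,2]); r=lambda I:I[...,0]-np.maximum(I[...,1],I[...,2])
o=lambda I:I[...,0]-I[...,2]-0.0*I[...,1]
M={"gt":cen(T,g,212,222,298,310,20),"rt":cen(T,r,211,218,280,290,20),
"gh":cen(S,g,198,203,293,302,15),"gf":cen(S,g,205,216,293,302,15),"rh":cen(S,r,201,205,275,283,40),"rf":cen(S,r,208,218,275,283,40)}
print(M)
np.set_printoptions(linewidth=200)
print("top orange R-G\n",(T[208:215,294:308,0]-T[208:215,294:308,1]).round().astype(int))
print("scene R-G\n",(S[204:218,285:300,0]-S[204:218,285:300,1]).round().astype(int))
print("green scene\n",g(S[198:217,293:302]).round().astype(int))
```

```text
{'gt': array([302.97, 216.86]), 'rt': array([285.21, 214.1 ]), 'gh': array([296.94, 200.57]), 'gf': array([296.72, 210.24]), 'rh': array([278.7 , 203.07]), 'rf': array([278.51, 212.79])}
top orange R-G
 [[ 2  2  2  2  2  2  2  2  2  3  3  2  2  3]
 [ 2  1  1  1  2  2  2  2  2  2  2  2  2  2]
 [ 2  1  3  4  4  4  2  0  1  1  1  1  1  1]
 [ 2  1  6 11 12 12  8  9 10  5  1  2  1  1]
 [ 2  1  1  4  7  9 12 25 28 12  1  2  2  1]
 [ 2  1  1  1  1  1  1  0  1  1  1  2  1  2]
 [ 1  2  2  2  2  2  1  2  2  2  2  1  2  2]]
scene R-G
 [[  4   7   7   5   7   8   8   8   9   8  12   1 -59  12  12]
 [  6   8   9   6   8   6   5   8   7   8  11   0 -57  14  10]
 [  9   8   9   7   9   8   6   5   1   2  10   2 -54  16   8]
 [  9   8  10   6   9   8   6  14  40  16   8  -7 -52  17   9]
 [  8  10   8   8   9   6   5  42  96  62   2 -28 -56  16  13]
 [  8   8   8   8   8   6   4  67  80  70   6 -27 -64  17  10]
 [ 10   8   8   8   8   6  20  60  36  28   8 -30 -57  16  11]
 [  9   8   8   8   6  14  57  26   2   7   9 -28 -46  14  10]
 [  8   9   8   6   5  50  51   2   6   8  12 -26 -47   9   6]
 [ 
[... 367 characters left out ...]
 -2  -2  -1  34  29  28  -8  -3  -3]
 [ -2  -6 -10  60  59  56 -13  -7  -2]
 [ -5  -9 -15  48  55  48 -15 -10  -2]
 [ -8  -8 -12  39  52  26 -13  -8  -4]
 [ -8  -9 -13  14  47  -7 -12  -8  -3]
 [ -9  -8 -12  -1  54 -12 -12 -10  -2]
 [ -7  -8 -11   0  54 -14 -10 -11  -4]
 [ -1  -2 -10  -2  52 -16  -8  -9   1]
 [-40 -16  -8   7  51 -17  -9 -10   0]
 [-96 -62  -2  28  54 -16 -13 -10  -3]
 [-80 -70  -6  27  63 -17 -10  -9   0]
 [-36 -28  -8  30  57 -16 -11 -10  -2]
 [ -2  -7  -9  28  46 -14 -10  -8  -2]
 [ -6  -8 -12  26  47  -9  -6  -4  -3]
 [ -3  -5  -6  36  42  -8  -6  -4  -4]
 [ -4  -6  -8  50  44 -10  -6  -5  -4]
 [ -5  -7  -6  38  34  -9  -4  -2  -2]
 [ -3  -4  -4   4   4  -6  -4  -5  -4]]
```

```bash
cat > fit.py <<'E'
from h import *
off={"top":(240,183),"scene":(230,188)}
px=lambda n,u,v:(off[n][0]+(u+.5)/7.5-.5,off[n][1]+(v+.5)/7.5-.5)
def fit(off_w,xprior):
    def model(s):
        x,y,w,gx,gy,ry,nx,na0,na=s[:9]; p=(x,y,w);o={"top":s[9:11],"scene":s[11:13]};L=[]
        tip=lambda a,r=.045,dz=0:(nx,r*np.sin(a),.045+dz+r*np.cos(a))
        def add(n,q,pt,wt=1):
            L.append(wt*(proj(n,U(p,pt))[0]+o[n]-np.array(q)))
        for u,v,sx,sy in[(115,77,1,1),(720,165,1,-1),(680,482,-1,-1),(68,392,-1,1)]:add("top",px("top",u,v),(.07*sx,.135*sy,.06))
        for u,v,cx,sy in[(270,145,.048,1),(553,185,.048,-1),(545,268,.012,-1),(262,232,.012,1)]:add("top",px("top",u,v),(cx,.062*sy,.106))
        add("scene",px("scene",45,228),(.07,.135,.06));add("scene",px("scene",168,383),(-.07,.135,.06))
        for yy,t,h,f in((gy,(302.97,216.86),(296.94,200.57),(296.72,210.24)),(ry,(285.21,214.1),(278.7,203.07),(278.51,212.79))):
            add("top",t,(gx,yy,.109),2);add("scene",h,(gx,yy,.105),2);add("scene",f,(gx,yy,.079),(2))
        add("scene",(293.05,208.6),tip(na),2);add("top",(301.6,211.9),tip(na,dz=.002),2)
        e=proj("scene",[U(p,tip(na)),U(p,tip(na,.025))]);d=e[0]-e[1]
        L.append(np.array([3*(d[0]/-d[1]-.76),0]))
        add("scene",px("scene",393,150),tip(na0),1.5);add("top",px("top",388,205),tip(na0,dz=.002))
        L.append(np.array(s[9:11])*off_w);L.append(np.array(s[11:13])*off_w);L.append(np.array([(gx-.010)*xprior,0]))
        return np.array(L)
    r=least_squares(lambda s:model(s).ravel(),[.51,-.03,-.156,.01,-.03,.027,.025,.2,-.67,0,0,0,0],x_scale=[.01]*9+[1]*4)
    s=r.x;cov=np.linalg.inv(r.jac.T@r.jac);jt=np.zeros(13);jt[8]=.045*np.cos(s[8]);jt[4]=-1
    print(s[:9].round(4),s[9:].round(2),"tip y mm",1e3*.045*np.sin(s[8]),"green",1e3*s[4],"sd",1e3*np.sqrt(jt@cov@jt)*.4);print(model(s)[:-3].round(2).tolist())
    print("target ang",np.arcsin(s[4]/.045))
fit(.5,300);fit(.5,0);fit(3,0)
E
python3 fit.py
```

```text
[ 0.5112 -0.0313 -0.1507  0.014  -0.032   0.0245  0.0279  0.1881 -0.663 ] [-0.11 -0.05  0.29 -0.71] tip y mm -27.69549401419329 green -31.966812034435506 sd 0.6076885270257706
[[-0.85, -0.06], [0.21, -0.3], [-0.21, -0.06], [-0.67, 0.36], [-0.44, -0.13], [0.65, -0.0], [0.17, 0.2], [-0.96, -0.47], [-0.77, -1.2], [0.29, -0.58], [0.32, -0.66], [0.13, 1.9], [-0.17, -0.69], [0.36, -0.13], [0.05, 2.39], [-0.04, -0.09], [0.38, -1.62], [0.61, 0.68], [-0.1, 0.0], [-0.2, -1.21], [-0.43, 0.69]]
target ang -0.7900288822607175
[ 0.5106 -0.0311 -0.1513  0.0148 -0.032   0.0244  0.0283  0.1884 -0.6615] [-0.08 -0.12  0.3  -0.71] tip y mm -27.643887566688047 green -32.02718384256138 sd 0.6084176743652635
[[-0.86, 0.04], [0.19, -0.16], [-0.26, 0.09], [-0.7, 0.46], [-0.45, -0.01], [0.63, 0.14], [0.14, 0.35], [-0.98, -0.35], [-0.71, -1.12], [0.33, -0.48], [0.37, -0.88], [0.11, 1.87], [-0.19, -0.72], [0.42, -0.37], [0.03, 2.34], [-0.06, -0.14], [0.39, -1.59], [0.57, 0.65], [-0.1, 0.0], [-0.18, -1.17], [-0.43, 0.67]]
target ang -0.7919368707004462
[ 0.5112 -0.0318 -0.1518  0.015  -0.0322  0.0243  0.0284  0.1839 -0.6572] [-0.22  0.07  0.15 -0.41] tip y mm -27.491423492442177 green -32.208502804709084 sd 0.6037391944352185
[[-0.78, 0.02], [0.27, -0.13], [-0.2, 0.11], [-0.64, 0.43], [-0.37, -0.03], [0.71, 0.14], [0.21, 0.35], [-0.91, -0.37], [-0.75, -0.96], [0.27, -0.34], [0.66, -0.99], [0.02, 2.16], [-0.28, -0.44], [0.7, -0.51], [-0.05, 2.63], [-0.14, 0.14], [0.15, -1.3], [0.64, 0.6], [-0.12, 0.0], [-0.19, -0.95], [-0.29, 0.65]]
target ang -0.7976896003221401
```

```bash
sed -i 's/s\[9:11\];L=/s[9:11];L=/; s/x,y,w,gx,gy,ry,nx,na0,na=s\[:9\]/x,y,w,gx,gy,ry,nx,na0,na=s[:9];dz=s[13]/; s/(gx,yy,.109)/(gx,yy,.109+dz)/; s/(gx,yy,.105)/(gx,yy,.105+dz)/; s/(gx,yy,.079),(2)/(gx,yy,.082+dz),2/; s/0,0,0,0\],x_scale=\[.01\]\*9+\[1\]\*4/0,0,0,0,0],x_scale=[.01]*9+[1]*4+[.01]/; s/np.zeros(13)/np.zeros(14)/' fit.py; sed -i '/add("scene",h/s/(296.72,210.24)/(296.72,210.24)/' fit.py; sed -i 's/s\[9:\].round(2)/s[9:].round(4)/' fit.py; python3 fit.py
```

```text
[ 0.5108 -0.0317 -0.1554  0.0127 -0.0304  0.0259  0.0288  0.1846 -0.6235] [ 0.0055 -0.2418  0.327   0.3486  0.004 ] tip y mm -26.27463046309416 green -30.351121055320494 sd 0.6085898792320186
[[-0.5, -0.3], [0.51, -0.16], [-0.12, 0.07], [-0.52, 0.09], [-0.13, -0.27], [0.93, 0.04], [0.4, 0.24], [-0.7, -0.61], [-0.52, -0.22], [0.32, 0.43], [-0.18, -0.01], [0.16, 2.0], [-0.06, -2.46], [-0.08, 0.35], [0.06, 2.38], [0.02, -1.99], [-0.18, -0.21], [0.37, -0.04], [-0.24, 0.0], [0.08, 0.19], [-0.07, 0.35]]
target ang -0.7402457322179059
[ 0.5104 -0.0315 -0.1556  0.0132 -0.0304  0.0258  0.029   0.1849 -0.6238] [ 0.0196 -0.288   0.3303  0.3125  0.0038] tip y mm -26.28597759241605 green -30.44396949985322 sd 0.6096022809069778
[[-0.52, -0.22], [0.49, -0.06], [-0.15, 0.16], [-0.54, 0.17], [-0.15, -0.18], [0.91, 0.14], [0.37, 0.34], [-0.73, -0.53], [-0.48, -0.2], [0.35, 0.47], [-0.13, -0.18], [0.15, 2.0], [-0.07, -2.46], [-0.03, 0.18], [0.04, 2.38], [0.0, -2.0], [-0.16, -0.23], [0.36, -0.04], [-0.24, 0.0], [0.08, 0.17], [-0.09, 0.35]]
target ang -0.7430439634101326
[ 0.5107 -0.0319 -0.1544  0.0132 -0.0308  0.0255  0.0288  0.1817 -0.634 ] [-0.0961 -0.1507  0.1449  0.1585  0.0031] tip y mm -26.655072569141513 green -30.823573807962774 sd 0.607570215331803
[[-0.57, -0.14], [0.45, -0.08], [-0.13, 0.15], [-0.54, 0.26], [-0.18, -0.13], [0.89, 0.14], [0.36, 0.35], [-0.75, -0.47], [-0.63, -0.39], [0.27, 0.25], [0.05, -0.09], [0.05, 1.99], [-0.17, -2.48], [0.14, 0.31], [-0.04, 2.4], [-0.08, -1.99], [-0.2, -0.48], [0.51, 0.19], [-0.2, 0.0], [-0.03, -0.13], [-0.08, 0.46]]
target ang -0.7545601976339757
```

In the tool's units: 15.14 cm / 60 = 0.2523, 0.86 cm / 60 = 0.0143.

Request:
servo_tool(
  moves=[
    [0.0667,0,0,0],
    [0.1333,0,0,0],
    [0.2,0.0067,-0.0167,0],
    [0.2523,0.0143,-0.05,0],
    [0.2523,0.0143,-0.1,0],
    [0.2523,0.0143,-0.1417,0],
    [0.2523,0.0143,-0.1633,0],
    [0.2523,0.0143,-0.1733,0],
    [0.2523,0.0143,-0.1767,0],
    [0.2523,0.0143,-0.1792,0],
    [0.2523,0.0143,-0.1805,0],
    [0.2523,0.0143,-0.1813,0],
    [0.2523,0.0143,-0.182,0],
    [0.2523,0.0143,-0.1825,0],
    [0.2523,0.0143,-0.183,0],
    [0.2523,0.0143,-0.1833,0],
    [0.2523,0.0143,-0.1833,0],
    [0.2523,0.0143,-0.1833,0],
  ],
)

```text
time: 18.83
ee_pos: [0.4825, -0.024, 0.0671]
tcp_rot: [-177.8, 0.0, 81.2]
wrist_force: [0.6, 0.0, 4.3]
opening: 0.0001
grasp_force: 2.5
```

In the tool's units: -0.46 cm / 60 = -0.0077, -0.03 cm / 60 = -0.0005.

Request:
servo_tool(
  moves=[
    [0,0,-0.0005,0],
    [0,0,-0.0005,0],
    [-0.0002,-0.0008,-0.0005,0],
    [-0.0003,-0.0017,-0.0005,0],
    [-0.0004,-0.0027,-0.0005,0],
    [-0.0006,-0.0038,-0.0005,0],
    [-0.0008,-0.005,-0.0005,0],
    [-0.0009,-0.006,-0.0005,0],
    [-0.0011,-0.007,-0.0005,0],
    [-0.0012,-0.0077,-0.0005,0],
    [-0.0012,-0.0077,-0.0005,0],
    [-0.0012,-0.0077,-0.0005,0],
    [-0.0012,-0.0077,-0.0005,0],
  ],
)

```text
time: 19.92
ee_pos: [0.4819, -0.0281, 0.0668]
tcp_rot: [-177.8, -0.0, 81.2]
wrist_force: [1.3, 3.2, 4.8]
opening: -0.0002
grasp_force: 2.9
```

In the tool's units: -15 cm / 60 = -0.25, -12 cm / 60 = -0.2.

Request:
servo_tool(
  moves=[
    [0,0,0.0017,0],
    [0,0,0.0083,0],
    [0,0,0.0333,0],
    [-0.0667,0,0.0833,0],
    [-0.1333,0,0.15,0],
    [-0.2,0,0.1833,0],
    [-0.25,0,0.1833,0],
    [-0.25,0,0.1833,0],
    [-0.25,0,0.1833,0],
  ],
)

```text
time: 20.67
ee_pos: [0.3296, -0.0287, 0.1778]
tcp_rot: [-177.9, 0.1, 81.2]
wrist_force: [0.9, -0.7, -0.3]
opening: -0.0003
grasp_force: 0.0
```

Run:
```python
from h import *
T=np.mean([camera("top").astype(float) for _ in range(4)],0);S=np.mean([camera("scene").astype(float) for _ in range(4)],0)
np.savez("m2.npz",T=T,S=S);st()
np.set_printoptions(linewidth=200)
print("top R-G\n",(T[209:215,296:308,0]-T[209:215,296:308,1]).round().astype(int))
print("scene R-G\n",(S[204:218,285:300,0]-S[204:218,285:300,1]).round().astype(int))
p=(.5105,-.0317,-.1553)
for a in(-.63,-.68,-.72,-.745,-.78):print(a,proj("scene",U(p,(.029,.045*np.sin(a),.045+.045*np.cos(a)))).round(2)+[.33,.32],proj("top",U(p,(.029,.045*np.sin(a),.047+.045*np.cos(a)))).round(2)+[0,-.26])
```

```text
21.0667 pos [ 0.3317 -0.0285  0.1756] unit -0.1481 -0.0239 F [ 0.53  0.09 -0.22]
top R-G
 [[ 2  1  1  2  1  2  2  2  2  2  2  2]
 [ 2  3  4  4  2  1  1  1  0  0  1  1]
 [ 1  8 14 13 10  8 10 12  9  2  1  1]
 [ 2  7 10 10 15 23 26 32 22  3  1  2]
 [ 2  1  1  1  0  0  0  0  0  1  2  2]
 [ 2  2  2  1  2  1  1  1  2  2  2  2]]
scene R-G
 [[  5   7   8   5   8   8   8  10   9   8  11   1 -58  12  11]
 [  7   8  10   6   6   6   5   8   7   8  12  -1 -56  15  11]
 [  8   8   9   8  10   8   5   7   5   6  11   1 -52  16   9]
 [  8  10   8   6   9  10   8   8   6   4   7 -10 -51  16  10]
 [  9  10   8   8  10   8   8   7  12  39  33 -34 -54  17  10]
 [  9   8   8  10   9   8   7   4  33  97  80 -27 -67  17  10]
 [  9   8   8   8   9   8   7   5  61  82  76 -21 -59  17  10]
 [  9   8   8  10   8   7   5  28  73  38  24 -33 -45  13   9]
 [  9   9   8   8   6   5  28  62  31   2   8 -28 -48  10   6]
 [  7   8   6   5   2  15  64  21  -2   2   7 -38 -45  10   6]
 [  2   3   3   1  27  56  26  -2   3   5   7 -51 -44  10   5]
 [  6   3   2  16  51  48  -1   3   4   4   7 -38 -36   8   5]
 [  4   3   3  23  36  -2   0   2   3   5   6  -4  -6   6   5]
 [  4   2   3   0   1   1   3   5   2   4   5   5   7   4   3]]
-0.63 [[293.06 208.51]] [[301.87 211.89]]
-0.68 [[293.61 208.86]] [[302.39 211.98]]
-0.72 [[294.03 209.16]] [[302.8  212.06]]
-0.745 [[294.28 209.36]] [[303.04 212.1 ]]
-0.78 [[294.63 209.65]] [[303.37 212.16]]
```

```bash
sed -e 's/293.05,208.6/294.15,209.35/; s/301.6,211.9/302.65,212.0/; s/-.76)/-.88)/; s/^fit(.5,300.*/fit(.5,300);fit(3,0)/' fit.py > fit2.py; python3 fit2.py
```

```text
[ 0.5108 -0.0317 -0.1554  0.0127 -0.0304  0.0259  0.0289  0.1834 -0.728 ] [ 0.     -0.246   0.3301  0.3637  0.0041] tip y mm -29.942382072695224 green -30.357144678274004 sd 0.603285295177054
[[-0.51, -0.3], [0.5, -0.16], [-0.13, 0.06], [-0.52, 0.09], [-0.14, -0.27], [0.93, 0.04], [0.39, 0.24], [-0.71, -0.61], [-0.52, -0.2], [0.32, 0.45], [-0.2, -0.02], [0.17, 2.0], [-0.05, -2.46], [-0.1, 0.34], [0.06, 2.38], [0.03, -1.99], [-0.2, -0.21], [0.42, 0.02], [-0.19, 0.0], [0.07, 0.17], [-0.06, 0.29]]
target ang -0.7404270526303958
[ 0.5107 -0.0318 -0.1543  0.0132 -0.0309  0.0255  0.029   0.1802 -0.7408] [-0.099  -0.1527  0.1478  0.1588  0.0031] tip y mm -30.369164307323036 green -30.8500150581352 sd 0.6005725774328005
[[-0.58, -0.14], [0.44, -0.09], [-0.14, 0.14], [-0.55, 0.26], [-0.19, -0.13], [0.87, 0.14], [0.35, 0.34], [-0.76, -0.47], [-0.63, -0.39], [0.27, 0.26], [0.05, -0.09], [0.05, 1.99], [-0.17, -2.48], [0.13, 0.31], [-0.04, 2.4], [-0.08, -1.99], [-0.21, -0.45], [0.58, 0.24], [-0.14, 0.0], [-0.05, -0.17], [-0.06, 0.4]]
target ang -0.7553669890434347
```

In the tool's units: 16.7 cm / 60 = 0.2783, 11.1 cm / 60 = 0.185.

Request:
servo_tool(
  moves=[
    [0.05,0.05,0,0],
    [0.1,0.0917,0,0],
    [0.15,0.1333,0,0],
    [0.2,0.1667,0,0],
    [0.25,0.185,0,0],
    [0.2783,0.185,0,0],
    [0.2783,0.185,-0.0333,0],
    [0.2783,0.185,-0.0833,0],
    [0.2783,0.185,-0.125,0],
    [0.2783,0.185,-0.1467,0],
    [0.2783,0.185,-0.1467,0],
    [0.2783,0.185,-0.1467,0],
    [0.2783,0.185,-0.1467,0],
  ],
)

```text
time: 22.15
ee_pos: [0.499, 0.0826, 0.0892]
tcp_rot: [-177.8, 0.0, 81.2]
wrist_force: [0.2, 0.5, 0.0]
opening: 0.0001
grasp_force: 0.0
```

Run:
```python
from h import *
st();print(np.round(get_obs()["q"],1))
```

```text
22.15 pos [0.499  0.0826 0.0892] unit -0.0001 0.1119 F [0.16 0.52 0.01]
[  9.    0.7 -10.1  81.3   0.6 107.8]
```

In the tool's units: -8.5 cm / 60 = -0.1417, -0.52 cm / 60 = -0.0087.

Request:
servo_tool(
  moves=[
    [-0.0013,-0.0083,0,0],
    [-0.0027,-0.0167,0,0],
    [-0.0038,-0.025,0,0],
    [-0.0052,-0.0333,0,0],
    [-0.0068,-0.0433,0,0],
    [-0.0087,-0.055,0,0],
    [-0.0105,-0.0667,0,0],
    [-0.0123,-0.0783,0,0],
    [-0.0142,-0.09,0,0],
    [-0.016,-0.1017,0,0],
    [-0.0178,-0.1133,0,0],
    [-0.0197,-0.125,0,0],
    [-0.0213,-0.135,0,0],
    [-0.0223,-0.1417,0,0],
    [-0.0223,-0.1417,0,0],
  ],
)

```text
time: 23.4
ee_pos: [0.4847, -0.0035, 0.0882]
tcp_rot: [-177.7, 0.1, 81.2]
wrist_force: [0.3, -0.4, -0.2]
opening: 0.0003
grasp_force: 0.0
```

Request:
servo_tool(
  moves=[
    [-0.0008,-0.005,0,0],
    [-0.0013,-0.0083,0,0],
    [-0.0018,-0.0117,0,0],
    [-0.0023,-0.015,0,0],
    [-0.0027,-0.0167,0,0],
    [-0.0028,-0.0183,0,0],
    [-0.0028,-0.0183,0,0],
  ],
)

```text
time: 23.98
ee_pos: [0.4833, -0.0121, 0.0882]
tcp_rot: [-177.7, -0.2, 81.3]
wrist_force: [0.9, 11.1, -0.3]
opening: 0.0002
grasp_force: 5.5
```

In the tool's units: -0.25 cm / 60 = -0.0042, -0.15 cm / 60 = -0.0025.

Request:
servo_tool(
  moves=[
    [-0.0003,-0.0025,0,0],
    [-0.0007,-0.0042,0,0],
    [-0.0007,-0.0042,0,0],
  ],
)

```text
time: 24.23
ee_pos: [0.4833, -0.0124, 0.0883]
tcp_rot: [-177.7, -0.4, 81.3]
wrist_force: [2.8, 24.3, -0.5]
opening: -0.0001
grasp_force: 12.1
```

In the tool's units: -15 cm / 60 = -0.25, -11 cm / 60 = -0.1833.

Request:
servo_tool(
  moves=[
    [0.0013,0.0083,0,0],
    [0.0042,0.0267,0,0],
    [0.0042,0.0267,0.0167,0],
    [0.0042,0.0267,0.0667,0],
    [-0.05,0.0267,0.1167,0],
    [-0.1167,0.0267,0.15,0],
    [-0.1833,0.0267,0.15,0],
    [-0.25,0.0267,0.15,0],
    [-0.25,0.0267,0.15,0],
    [-0.25,0.0267,0.15,0],
  ],
)

```text
time: 25.07
ee_pos: [0.3319, -0.0002, 0.1799]
tcp_rot: [-178.0, 0.0, 81.2]
wrist_force: [0.4, -0.2, 0.7]
opening: -0.0004
grasp_force: 0.0
```

Run:
```python
from h import *
st();look("pics/end.png")
S=camera("scene").astype(int);np.set_printoptions(linewidth=200)
print((S[204:218,285:300,0]-S[204:218,285:300,1]))
```

```text
25.0667 pos [ 3.319e-01 -2.000e-04  1.799e-01] unit -0.1522 0.0041 F [ 0.43 -0.19  0.68]
[[  3   5   8   3   8   8   9   8   8   9  12  -1 -57  11  13]
 [  6   9  10   5   7   7   5   9   7  10  11   0 -56  17   7]
 [  7   8  11   6  10   9   8   7   4   4  10   1 -54  16   8]
 [ 10  10  10   8   9  11  11   8   7   5   7 -11 -49  18   8]
 [  8   8   9   6  11  10   4   4  17  41  32 -34 -56  15  10]
 [  8  11   8   9  12  -4 -26 -22  22 105  82 -27 -66  17  11]
 [  8   6  10  11  14 -68 -80 -81 -43  65  84 -19 -57  16  13]
 [  6   7   9  11   6 -24 -48 -73 -76 -45  16 -28 -45  15   8]
 [  8  11   9  10   3 -16 -19 -44 -70 -75 -61 -48 -43  10   8]
 [  8   7   7   8   6 -14 -13  -6 -43 -64 -70 -69 -25  11   4]
 [  3   2   5   3   0  -7  -8  -5  -4 -37 -51 -44 -18   4   1]
 [  5   2   5  14  18  -8  -4  -9   1 -19 -26 -27 -12   2  -3]
 [  3   0   0  10  12 -16 -10 -10  -8 -25 -26 -28 -24   0  -2]
 [ -2  -2  -2  -5  -4 -10 -19 -10 -15 -14 -28 -26 -19  -1  -3]]
```

View pics/end.png

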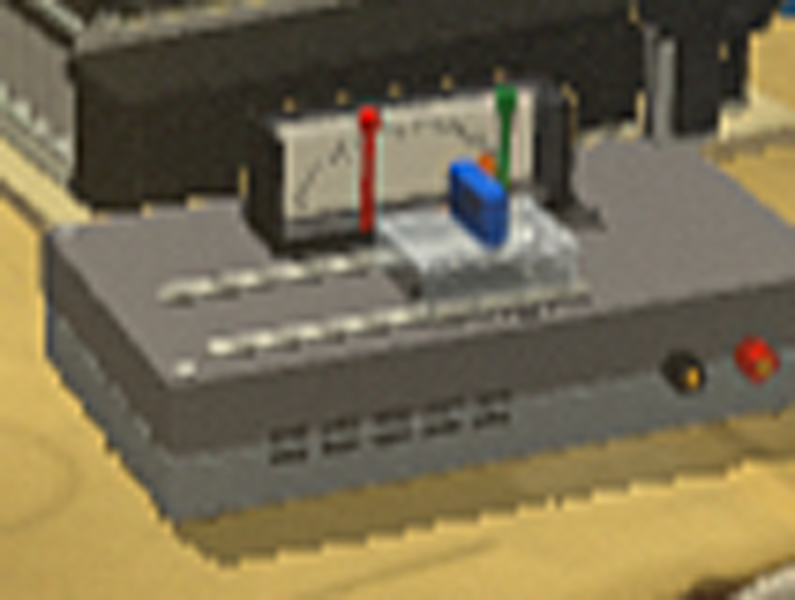

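The guard is now pushed to its shut stop (fin at about (480,200), 10 mm further than where it started ajar). The needle hasn't moved; its tip is still at about columns 294–295, behind the green marker once parallax is allowed for. I'm handing it in.

```bash
python3 -c "
from workcell import *
print(job_done())"
```

```text
the job is handed in; nothing more can be done
None
```

I handed the job in at about 25 s: guard slid fully open, wheel rolled at no more than 6.7 N in any reading until the needle tip measured about 0.5 mm from the green marker's y (roughly ±0.6 mm), guard pushed back to its shut stop, and loose tools and parts left alone; the hand-in returned no verdict.

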